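# Lap insole blanks down a cementing rack

## Robot

A 6-joint arm with a two-finger parallel gripper is mounted at the origin on the work surface. World frame = base frame: x ahead of the robot, y to its left, z up, the work surface at z = 0. Lengths are in m, angles in rad, forces in N, time in s.
With the tool pointing down it reaches from about 0.325 to 0.775 m from the base axis. Payload 5.5 kg.
Tool frame: the origin (TCP) lies between the finger pads; the fingertips stand 8 mm ahead of it and the grasp point (between the pads) lies 11 mm behind it (tcp_to_tips is the distance from the TCP to the fingertips, in m); z points along the fingers, y is the line along which they close (so a half turn about z gives the same grasp; the last joint's range is limited). The gripper opens to 88 mm and grips with 3 to 60 N. Pads are 20 mm wide; open, the fingers measure 115 mm over their backs; the gripper's body (75 mm by 178 mm) begins 61 mm behind the grasp point.
Start: joints at [1.236, 0.091, 1.231, -0, 1.82, -0.057], TCP at [0.165, 0.577, 0.231] pointing down, gripper open.
Joint ranges: [-2.87, 2.87], [-0.86, 2.18], [0.17, 2.46], [-1.51, 4.65], [0.06, 2.69], [-2.65, 2.65]. Speed limits (rad/s): [2.57, 2.57, 3.01, 3.14, 3.14, 3.14].

## Interface

Orientations are given as a unit quaternion [w, x, y, z].
In Python, from bench import * gives the robot as it stands. Calls block until the motion is done:
- move_to(position, orientation): joint-space move of the TCP to a pose.
- move_l(position, speed=0.15, orientation=None): straight line of the TCP; orientation=None keeps the orientation; speed is the mean speed in m/s.
- movej(angles): joint-space move.
- gripper_open() and close(): open the fingers fully, or close them until they stop; the grip force is fixed at half the most.
- hold(seconds).
- inverse_kinematics(position, orientation): joint angles nearest the present ones, or None.
- state(): the state.
- get_image(name): name is "scene" or "side" or "wrist"; returns a dict with "frame" (420x560x3 uint8, blue, green, red), "depth" (420x560 float32, m along the optical axis (not along the pixel's ray), 0 where there is no reading), "camera_matrix" (3x3 intrinsics, pixels), "k1" (the pictures are not rectified: a ray, as slopes to the right and down, at radius r is drawn at 1 + k1 r^2 times it, then the intrinsics apply), "view" (4x4, takes a point from world to camera coordinates). Camera axes: x right, y up, looking along -z (the intrinsics and any distortion apply to the point x, -y, -z); pixel columns grow to the right and rows downward; lengths in m; the calibration is good to about 2 mm. A picture is of the moment at which its call begins.
A pose or a line that the arm cannot do raises IKError and nothing moves.
- job_done(): hands the job in; it is judged then, once.
The state is a dict: "time": time; "joint_pos": joint angles; "dq": joint speeds; "joint_torque": joint torques, N m; "ee_pos": TCP position; "ee_rot": TCP orientation; "ft_force": force on the tool from outside, world axes, zero at the start; "moment": the same for the moment, N m; "finger_gap": finger opening in m; "finger_force": force on a finger pad.
Only numpy, scipy, OpenCV 4.12 (cv2) and the standard library are available. Lean on these libraries where they do the work, as an engineer would, in place of code of your own. Each camera call takes 0.05 s, during which the arm holds its last target. There are 200 camera calls.

## Task

On the sloping cementing rack, slide the blank that already lies over the screwed-down starter blank down the slope, without lifting it off, until its lower edge is on the first scored line above the starter's own. Then lay the other blank, which is on the bench, over it in the same way, with its lower edge on the next line up, so that the blanks overlap like shingles, straight and in one column up the middle of the rack. Leave the other things on the bench alone.

Things in the scene. Friction and masses are not known exactly. Their poses are not given: they have to be found in the camera images.
- rack: Fixed plywood board on legs, sloping 18 degrees, low end towards the robot. Frame: x up the slope, y to the left across it, z off the deck; origin on the deck surface, middle line, 34 mm above the bench. Deck x -25 to 320 mm, y -65 to 65 mm, free of walls but for a 16 mm lip at x = -20. Scored lines across it at x = 0, 68, 136 mm end in brass tacks. A blank screwed down on the line x = 0 is the starter.
- line1 (a point): Second scored line, its middle, on the deck at rack x = 68 mm: for the lower edge of blank_a; it shows at both sides of the starter. The starter (110 x 60 x 7 mm, like the loose blanks) covers rack x = 0 to 110 mm, its lower end propped 11 mm up, its upper end on the deck.
- line2 (a point): Third scored line, its middle, on the deck at rack x = 136 mm: for the lower edge of blank_b. It shows at both sides of the blanks; blank_a in place ends at rack x = 178 mm.
- blank_a: Loose rigid tan board with a dark edge, 110 mm (x) by 60 (y) by 7 (z), about 60 g, origin at its very centre. It starts on the rack, a little askew, upper end on the deck, lower end on the starter but 12 to 36 mm too far up; friction holds it where it is left. In place its centre is at rack x 123, y 0, z 9 mm, lying flat on the starter, so its lower end is lifted 6 degrees from the deck.
- blank_b: A second blank like blank_a, loose, flat on the bench to the right of the rack; origin at its very centre. In place its centre is at rack x 191, y 0, z 9 mm, its lower end lying flat on blank_a (lifted 6 degrees from the deck), its upper end touching the deck.
- jar: Bystander: closed amber glass jar, 64 mm across, 85 mm high, standing on the bench beyond blank_b; origin at the centre of its underside.
- weight: Bystander: small steel knobbed weight, 54 mm across, 64 mm high, on the bench to the left of the rack; origin at the centre of its underside.
- brush: Bystander: brush lying on the bench at the right; origin on its underside.
Things that resemble listed ones, but are neither listed nor needed, are in the scene too. What is shaped like the blank_a but blue is not meant. What is shaped like the blank_b but blue is not meant.

How it is judged:
By the outcome, as a careful person would: the job done as asked, in the order asked, and still so for the second after the job is handed in, with the robot touching nothing.
It also fails if it takes over 59 s, if anything falls off the work surface, if the arm or the gripper's body presses on something with over 40 N, if the wrist force passes 120 N, or if a joint passes its speed limit or range.

## Working session

There is one attempt and no reset: what is moved stays moved. The work goes in short steps, each a Python script; the robot and the scene stay as the last script left them, time stands still between calls to the robot, and variables do not carry over. Pictures are saved under pics/ and viewed, at most 10 in all, crops included, and the job is handed in when it is done.

```bash
mkdir -p pics; ls; cat > h.py <<'E'
from bench import *
import numpy as np, cv2
from scipy.spatial.transform import Rotation as R
def grab(n):
    im=get_image(n); return im
def pts(im,uv,depth=None):
    """pixels -> world via depth"""
    K=np.array(im["camera_matrix"]);V=np.array(im["view"]);uv=np.atleast_2d(uv).astype(float)
    d=cv2.undistortPoints(uv.reshape(-1,1,2),K,np.array([im["k1"],0,0,0.])).reshape(-1,2)
    z=np.array([im["depth"][int(round(v)),int(round(u))] for u,v in uv]) if depth is None else depth
    c=np.c_[d[:,0]*z,-d[:,1]*z,-z]
    return (c-V[:3,3])@V[:3,:3]
def plane(im,uv,p0,n):
    K=np.array(im["camera_matrix"]);V=np.array(im["view"])
    a=pts(im,uv,np.ones(len(np.atleast_2d(uv)))); o=-V[:3,:3].T@V[:3,3]
    r=a-o; t=((np.array(p0)-o)@n)/(r@n); return o+r*t[:,None]
E
python3 - <<'E'
from h import *
a=grab("scene");b=grab("side")
cv2.imwrite("pics/scene.png",a["frame"]);cv2.imwrite("pics/side.png",b["frame"])
for i in(a,b):print(np.array(i["view"]).round(3).tolist(),np.array(i["camera_matrix"]).tolist(),i["k1"])
print(state())
E
```

```text
pics
[[0.253, 0.968, 0.006, -0.127], [-0.827, 0.212, 0.521, 0.457], [0.503, -0.137, 0.853, -1.435], [0.0, 0.0, 0.0, 1.0]] [[440.51658633811877, 0.0, 276.63533311433275], [0.0, 440.51658633811877, 212.54616214284516], [0.0, 0.0, 1.0]] -0.018163463589109946
[[0.92, -0.391, 0.011, -0.536], [0.23, 0.563, 0.794, -0.176], [-0.317, -0.728, 0.608, -1.105], [0.0, 0.0, 0.0, 1.0]] [[503.1013513159917, 0.0, 279.86722329056545], [0.0, 503.1013513159917, 202.81376164361387], [0.0, 0.0, 1.0]] 0.03845773649121602
{'time': 0.1, 'joint_pos': array([ 1.23624950e+00,  9.18140313e-02,  1.23177639e+00,  6.00986182e-06,
        1.81978893e+00, -5.66840959e-02]), 'dq': array([-0.00046284, -0.00191786, -0.00162509,  0.00013099,  0.00036225,
       -0.00129854]), 'joint_torque': array([ 2.39235822e-03, -4.47857094e+01, -4.07568634e+01,  6.99700112e-02,
        2.85031280e-02, -1.23200307e-04]), 'ee_pos': array([0.16448872, 0.57675171, 0.22959552]), 'ee_rot': array([-1.76498439e-04,  1.38484068e-01,  9.90364259e-01, -8.75747914e-04]), 'ft_force': array([-0.49316054,  0.4356013 , -0.38036315]), 'moment': array([ 0.02872662,  0.00683519, -0.0121833 ]), 'finger_force': 0.0, 'finger_gap': 0.08814247542731975}
```

View pics/scene.png

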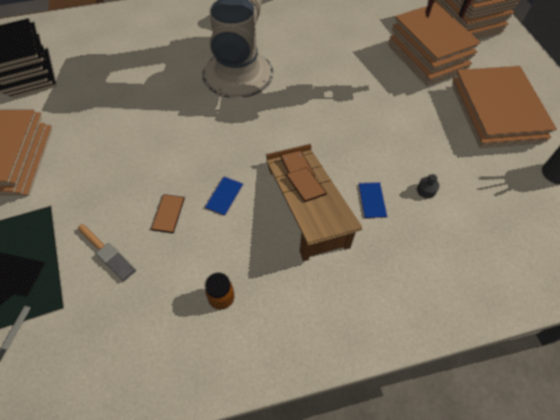

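View pics/side.png

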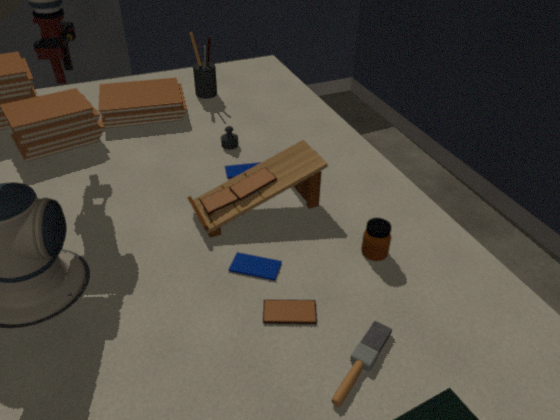

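Scene view: the loose tan blank is at (168,213), with blue look-alikes at (225,196) and (372,200). Tan stacks sit at (20,150), (435,45) and (500,105). On the rack, the starter is at (293,162) and blank_a at (305,182). By the description, blank_b is the single tan blank at (168,213). Next is a close crop to check.

```bash
python3 - <<'E'
from h import *
a=grab("scene");b=grab("side")
A=cv2.resize(a["frame"][135:265,145:370],None,fx=3.5,fy=3.5,interpolation=cv2.INTER_CUBIC)
cv2.imwrite("pics/c1.png",cv2.convertScaleAbs(A,alpha=1.5))
B=cv2.resize(b["frame"][140:240,180:340],None,fx=5,fy=5,interpolation=cv2.INTER_CUBIC)
cv2.imwrite("pics/c2.png",cv2.convertScaleAbs(B,alpha=1.7))
# blank_b by mask
hsv=cv2.cvtColor(a["frame"],cv2.COLOR_BGR2HSV);print(hsv[213,168],hsv[182,305],hsv[215,325],hsv[250,150])
m=cv2.inRange(hsv,(3,120,50),(14,255,255));n,l,s,c=cv2.connectedComponentsWithStats(m)
for i in range(1,n):
  if s[i,4]>100:print(s[i],c[i].round(1))
uv=[(u,v) for u in range(290,350,3) for v in range(205,235,3)]
for im,uv in((a,[(300,220-0)]),):pass
# deck plane from depth
uv=np.array([(u,v) for v in range(203,232,2) for u in range(285+int((v-190)*.55)+15,325+int((v-200)*.9)-8,2)])
P=pts(a,uv);ok=np.isfinite(P).all(1)
c0=np.median(P,0);u,s_,vt=np.linalg.svd(P-P.mean(0));n_=vt[2]*np.sign(vt[2,2]);print("deck",P.mean(0),n_,np.degrees(np.arccos(n_[2])),s_)
E
```

```text
[ 13 147 135] [ 13 145 130] [ 16 123 133] [ 20  46 161]
[ 49   0  53  10 290] [68.9  3. ]
[ 396    0  111   58 2544] [440.7  30. ]
[469   0  38   8 152] [484.5   2.7]
[462   9  52  15 229] [486.7  16.3]
[394  24  82  43 471] [433.8  50.7]
[ 392   36  164   99 4847] [497.8  97.1]
[454  78  96  65 676] [492.5 123.3]
[   0  110   34   72 1450] [ 11.3 137.9]
[ 10 113  30  70 349] [ 24.6 148.1]
[ 15 124  30  69 340] [ 29.2 158.6]
[ 23 126  27  69 310] [ 36.1 160.5]
[ 267  145   59   57 1360] [300.2 172.8]
[152 195  32  37 760] [167.6 213.3]
[305 234  48  25 357] [327.3 245.3]
[206 284  28  25 289] [222.  299.4]
deck [0.65940118 0.06886833 0.11653408] [-0.31359529 -0.02115129  0.94932113] 18.319030689341194 [0.3835969  0.1237288  0.01335989]
```

View pics/c1.png

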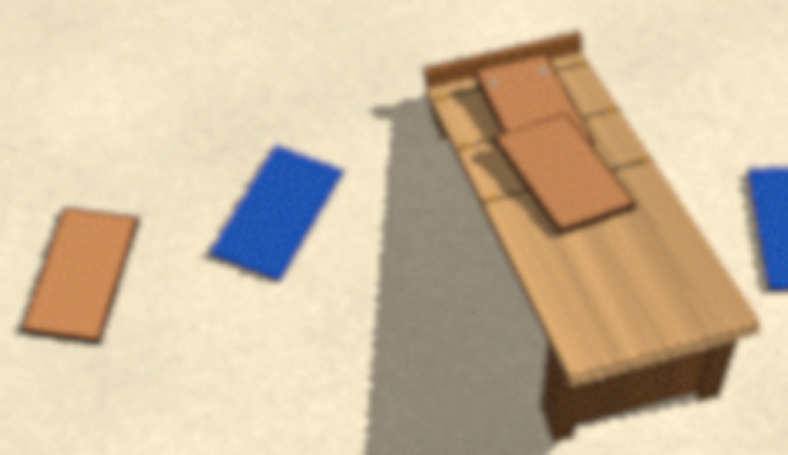

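View pics/c2.png

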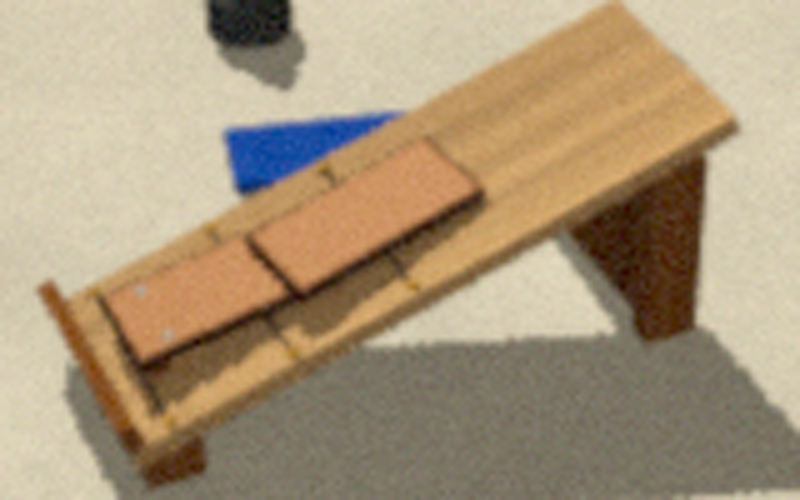

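The crops confirm the choice. Blank_b is the tan blank in crop 1 at (80,275). Blank_a lies askew on the screwed starter (two screws). Line 1 tacks are at (463,147) and (613,112), line 2 tacks at (488,202) and (648,160). I'll take a coarse rack frame from these, then look closer with the wrist camera.

```bash
cat >> h.py <<'E'
def rackR(yaw): return R.from_euler("ZY",[yaw,-np.radians(18)]).as_matrix()
def fitrack(obs,yaw=0.07,o=np.array([.5,.07,.034])):
    """obs: list of (im, uv, rack xy); rays cast on the deck plane, then 2D rigid fit, iterated"""
    for _ in range(15):
        M=rackR(yaw)
        W=np.vstack([plane(im,uv,o,M[:,2]) for im,uv,xy in obs]); X=np.vstack([np.atleast_2d(xy) for _,_,xy in obs]).astype(float)
        Q=((W-o)@M)[:,:2]; qm,xm=Q.mean(0),X.mean(0); a=X-xm;b=Q-qm
        th=np.arctan2((a[:,0]*b[:,1]-a[:,1]*b[:,0]).sum(),(a*b).sum()); 
        c,s=np.cos(th),np.sin(th); t=qm-np.array([[c,-s],[s,c]])@xm
        d=M@np.array([t[0],t[1],0]); o=o+[d[0],d[1],0]; yaw+=th*.9
    return o,yaw,((W-o)@rackR(yaw))[:,:2]-X
def quat(M):
    q=R.from_matrix(M).as_quat(); return [q[3],q[0],q[1],q[2]]
def tool(yaw,tilt=0):  # pointing down, x forward at yaw; tilt as rack slope
    return R.from_euler("ZY",[yaw,-tilt]).as_matrix()@np.diag([1,-1,-1.])
E
python3 - <<'E'
from h import *
a=grab("scene");b=grab("side")
S=lambda u,v:(145+u/3.5,135+v/3.5); D=lambda u,v:(180+u/5,140+v/5)
obs=[(a,[S(572,378),S(757,324),S(488,202),S(648,160),S(463,147),S(613,112)],np.array([[320,-65],[320,65],[136,-62],[136,62],[68,-62],[68,62]])/1e3),
(b,[D(735,125),D(617,3),D(417,286),D(327,168),D(290,352),D(215,232)],np.array([[320,-65],[320,65],[136,-62],[136,62],[68,-62],[68,62]])/1e3)]
for ob in (obs,obs[:1],obs[1:]):
  o,y,r=fitrack(ob);print(o.round(4),y,np.abs(r).max(),(r*1e3).round(1).tolist())
o,y,r=fitrack(obs); np.save("rack0.npy",np.r_[o,y])
hsv=cv2.cvtColor(a["frame"],cv2.COLOR_BGR2HSV);m=cv2.inRange(hsv,(3,100,50),(16,255,255));m[:,:145]=0;m[:190]=0;m[240:]=0;m[:,190:]=0
cc=max(cv2.findContours(m,0,1)[0],key=cv2.contourArea);print("b",P:=plane(a,cv2.boxPoints(cv2.minAreaRect(cc)),[0,0,.007],[0,0,1]),P.mean(0))
M=rackR(y); 
for h in (.2,.24,.28):
  p=o+M@[.05,0,h]; q=quat(tool(y,np.radians(18))); j=inverse_kinematics(p,q);print(h,p,j)
E
```

```text
[0.4093 0.0632 0.034 ] 0.03495339444188088 0.008434991981100703 [[5.7, 4.3], [1.7, 0.3], [2.8, 2.8], [-0.3, 1.3], [1.2, 4.2], [2.2, -1.5], [-5.6, -3.2], [-5.0, -3.4], [0.5, 3.5], [-1.1, -6.0], [-1.6, 6.2], [-0.6, -8.4]]
[0.411  0.0643 0.034 ] 0.04133767374505058 0.003101049957930424 [[3.1, 1.5], [0.1, -2.5], [0.0, 1.1], [-2.0, -0.4], [-1.6, 3.0], [0.4, -2.8]]
[0.4069 0.0616 0.034 ] 0.027619727382088406 0.007228048020018217 [[-3.1, -0.4], [-3.3, -0.4], [3.2, 5.0], [0.8, -4.3], [1.1, 7.2], [1.3, -7.2]]
b [[ 0.52038456 -0.33570681  0.007     ]
 [ 0.41170447 -0.29179399  0.007     ]
 [ 0.44646135 -0.24125021  0.007     ]
 [ 0.55241636 -0.2873317   0.007     ]] [ 0.48274168 -0.28902068  0.007     ]
0.2 [0.39506269 0.06274009 0.23966215] [ 0.08585291 -0.75909439  1.91436986 -0.01580439  1.67252596  1.6176035 ]
0.24 [0.38270956 0.06230813 0.27770441] [ 0.08808825 -0.76301282  1.84660133 -0.0166626   1.74423612  1.61845936]
0.28 [0.37035643 0.06187617 0.31574667] [ 0.090528   -0.75853108  1.77282245 -0.0176841   1.81355933  1.61940469]
```

```bash
python3 - <<'E'
from h import *
v=np.load("rack0.npy");o,y=v[:3],v[3];M=rackR(y)
move_to(o+M@[.12,0,.2],quat(tool(y,np.radians(18))))
a=grab("wrist");np.save("w1.npy",a,allow_pickle=True);cv2.imwrite("pics/w1.png",cv2.convertScaleAbs(a["frame"],alpha=1.4));print(state()["time"],state()["ee_pos"],np.array(a["view"]).round(3).tolist())
E
```

```text
2.4667 [0.46164336 0.06561774 0.26129657] [[0.036, -0.999, 0.0, 0.048], [0.998, 0.036, 0.05, -0.504], [-0.05, -0.001, 0.999, -0.405], [0.0, 0.0, 0.0, 1.0]]
```

View pics/w1.png

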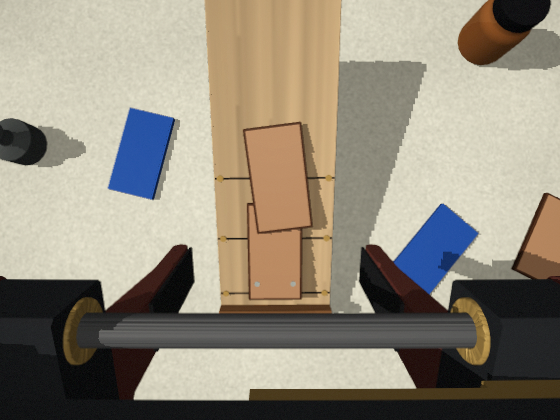

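The wrist view shows the brass tacks at about (226,293)/(326,292), (223,238)/(327,237) and (219,178)/(329,178). Blank_a's corners are at about (244,130), (300,123), (311,226) and (258,233).

```bash
cat >> h.py <<'E'
def tacks(im,guess):
    hsv=cv2.cvtColor(im["frame"],cv2.COLOR_BGR2HSV).astype(int); out=[]
    for u,v in guess:
        w=hsv[v-6:v+7,u-6:u+7]; s=w[...,1]*1.; s=np.clip(s-np.percentile(s,75)-20,0,None)
        yy,xx=np.mgrid[-6:7,-6:7]; out.append((u+(s*xx).sum()/max(s.sum(),1e-9),v+(s*yy).sum()/max(s.sum(),1e-9)))
    return np.array(out)
E
python3 - <<'E'
from h import *
a=np.load("w1.npy",allow_pickle=True).item();v=np.load("rack0.npy")
V=np.array(a["view"]);print("cam",-V[:3,:3].T@V[:3,3])
g=[(226,293),(326,292),(223,238),(327,237),(219,178),(329,178)]
t=tacks(a,g);print(t.round(1).tolist())
X=np.array([[0,59],[0,-59],[68,59],[68,-59],[136,59],[136,-59]])/1e3
o,y,r=fitrack([(a,t,X)],v[3],np.r_[v[:2],.034]);print(o,y,(r*1e3).round(1).tolist());np.save("rack.npy",np.r_[o,y])
M=rackR(y)
for tilt in(4.,5.):
  T=R.from_euler("Y",np.radians(tilt)).as_matrix()  # lower end up
  n=M@T@[0,0,1]; top=M@(np.array([.146,0,0])+T@[-.055,0,.007+.0048])+o
  P=(plane(a,[(244,130),(300,123),(311,226),(258,233)],o+M@[.2,0,.007+0.0],n)-o)@M
  print(tilt,(P*1e3).round(1).tolist(),(P.mean(0)*1e3).round(1)); d=P[0]-P[3]+P[1]-P[2];print(np.degrees(np.arctan2(d[1],d[0])))
# depth check
uv=[(260,60),(290,60),(275,30),(275,90),(225,208),(322,208)];print(((pts(a,uv)-o)@M*1e3).round(1).tolist())
uv=[(275,140),(278,178),(283,215),(275,262),(275,280)];print(((pts(a,uv)-o)@M*1e3).round(1).tolist())
E
```

```text
cam [0.48133419 0.06553717 0.42977603]
[[225.5, 292.9], [324.1, 292.4], [222.7, 238.2], [326.2, 237.7], [219.6, 178.2], [328.2, 177.5]]
[0.40861595 0.06444099 0.034     ] 0.041957971765405194 [[-0.1, -0.9], [-0.1, 0.9], [0.1, -0.9], [-0.1, 0.8], [0.1, -0.7], [0.1, 0.9]]
4.0 [[186.2, 29.8, 8.0], [192.7, -26.7, 7.5], [86.5, -39.2, 14.9], [79.2, 17.4, 15.4]] [136.1  -4.7  11.5]
6.684011484892993
5.0 [[186.2, 29.8, 8.2], [192.7, -26.7, 7.6], [87.1, -39.0, 16.9], [79.8, 17.3, 17.5]] [136.4  -4.6  12.6]
6.695150069857474
[[253.1, 12.9, -1.5], [252.9, -16.7, -1.4], [279.8, -2.1, -0.9], [224.9, -1.7, -0.9], [103.0, 54.1, -0.6], [102.4, -52.6, -0.3]]
[[176.1, -1.4, 7.4], [137.8, -4.3, 12.1], [98.8, -9.4, 14.9], [44.7, -0.5, 13.4], [24.4, -0.4, 16.4]]
```

```bash
cat >> h.py <<'E'
v=np.load("rack.npy");O,Y=v[:3],v[3];M=rackR(Y)
def pose(c,yaw,tilt,off):
    """TCP pose for a blank at rack c (mm), yaw/tilt deg, TCP offset in blank frame (mm)"""
    RB=M@R.from_euler("ZY",[yaw,tilt],degrees=True).as_matrix()
    return O+M@(np.array(c)/1e3)+RB@(np.array(off)/1e3), quat(RB@np.diag([1,-1,-1.]))
def rk(): s=state(); return ((s["ee_pos"]-O)@M*1e3).round(2), s["ft_force"].round(2), round(s["time"],2)
E
python3 - <<'E'
from h import *
c=[136.3,-4.7,8.5]
p,q=pose(c,6.7,5.2,[12,0,60]);move_to(p,q);print(rk(),p)
p,q=pose(c,6.7,5.2,[12,0,12]);move_l(p,.1,q);print(rk())
p,q=pose(c,6.7,5.2,[12,0,4]);move_l(p,.03,q);print(rk(),((p-O)@M*1e3).round(2))
close();print(rk(),state()["finger_gap"],state()["finger_force"])
p,q=pose([123,0,9.1],0,6,[12,0,4]);move_l(p,.03,q);print(rk(),((p-O)@M*1e3).round(2))
hold(.2);print(rk());gripper_open();print(rk())
p,q=pose([123,0,9.1],0,6,[12,0,40]);move_l(p,.1);p=O+M@[.12,0,.2];move_to(p,quat(tool(Y,np.radians(18))));hold(.2)
a=grab("wrist");np.save("w2.npy",a,allow_pickle=True);cv2.imwrite("pics/w2.png",cv2.convertScaleAbs(cv2.resize(a["frame"][100:310,190:360],None,fx=2.8,fy=2.8,interpolation=2),alpha=1.4));print(rk())
E
```

```text
(array([153.73,  -2.35,  67.67]), array([0.48, 0.6 , 0.79]), 3.08) [0.53391602 0.06702779 0.14533384]
(array([149.73,  -3.15,  20.16]), array([ 0.33, -1.23,  0.72]), 3.71)
(array([148.4 ,  -3.28,  11.25]), array([-0.27, -0.12,  0.65]), 4.12) [148.53  -3.26  11.4 ]
(array([148.58,  -3.24,  11.47]), array([ 0.03, -0.18,  0.31]), 4.67) 0.05961154116683918 29.979481101036072
(array([1.3531e+02, 3.0000e-02, 1.2080e+01]), array([-2.62, -0.3 ,  3.07]), 5.28) [135.35  -0.    11.82]
(array([1.3534e+02, 6.0000e-02, 1.2070e+01]), array([-3.67, -0.53,  4.6 ]), 5.47)
(array([ 1.3532e+02, -2.0000e-02,  1.1760e+01]), array([-0.85,  0.81,  0.06]), 6.11)
(array([ 1.1921e+02, -6.0000e-02,  1.9747e+02]), array([ 0.56, -0.05, -0.09]), 7.53)
```

View pics/w2.png

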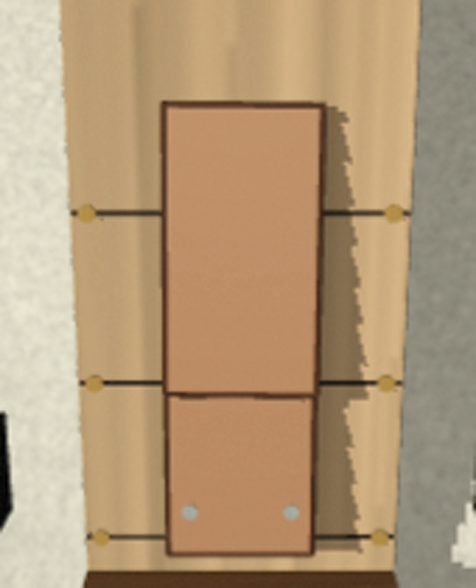

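The slide worked: blank_a is straight and centred, its lower edge at crop row about 395 and its upper edge at 103. I'll compute the exact position and look at blank_b on the way.

```bash
python3 - <<'E'
from h import *
a=np.load("w2.npy",allow_pickle=True).item()
f=cv2.cvtColor(a["frame"],cv2.COLOR_BGR2GRAY).astype(float)
U=lambda u,v:(190+(u+.5)/2.8-.5,100+(v+.5)/2.8-.5)
def at(uvs,z): return ((plane(a,uvs,O+M@[0,0,z/1e3],M[:,2])-O)@M*1e3).round(1).tolist()
pr=lambda c0,c1:f[:,c0:c1].mean(1).round(0)
print(pr(255,295)[130:142],pr(255,295)[234:248],pr(255,295)[290:302])
print("low",at([U(166,395),U(315,397)],18.2),"up",at([U(163,103),U(325,105)],7),"starter low",at([U(167,553),U(313,553)],18))
print("lines",at(tacks(a,[(220,176),(330,176),(224,237),(328,237)]),0))
# look at blank_b
move_to([.46,-.289,.26],quat(tool(-.41)));hold(.2)
b=grab("wrist");np.save("w3.npy",b,allow_pickle=True);cv2.imwrite("pics/w3.png",cv2.convertScaleAbs(b["frame"],alpha=1.4));print(rk(),state()["joint_pos"])
hsv=cv2.cvtColor(b["frame"],cv2.COLOR_BGR2HSV);m=cv2.inRange(hsv,(3,100,60),(15,255,255));m[280:]=0
for c in cv2.findContours(m,0,1)[0]:
  if cv2.contourArea(c)>500:
    r=cv2.minAreaRect(c);P=plane(b,cv2.boxPoints(r),[0,0,.006],[0,0,1]);print(r,P.mean(0).round(4),(P*1e3).round(1).tolist())
E
```

```text
[120. 120. 120. 120. 120. 115.  62.  46.  69. 111. 111. 111.] [107. 107. 107. 107. 107.  99.  56.  47.  78. 107. 107. 107. 106. 106.] [105. 105. 105. 105. 105. 105.  97.  64.  66. 106. 121. 121.]
low [[69.6, 27.9, 18.2], [68.8, -28.6, 18.2]] up [[177.0, 27.5, 7.0], [176.3, -30.8, 7.0]] starter low [[2.7, 29.1, 18.0], [2.6, -29.2, 18.0]]
lines [[136.2, 58.2, 0.0], [136.1, -58.2, -0.0], [68.0, 58.2, 0.0], [68.1, -58.1, 0.0]]
(array([ 105.07, -354.33,  204.01]), array([ 0.17, -0.37, -0.06]), 9.12) [-6.21824629e-01 -5.51793041e-02  1.32574829e+00  1.04496563e-04
  1.87007551e+00  1.35726030e+00]
((268.0, 166.5), (87.0, 48.0), 90.0) [ 0.4822 -0.2875  0.006 ] [[542.3, -282.8, 6.0], [519.6, -335.1, 6.0], [421.3, -294.0, 6.0], [445.5, -238.1, 6.0]]
```

View pics/w3.png

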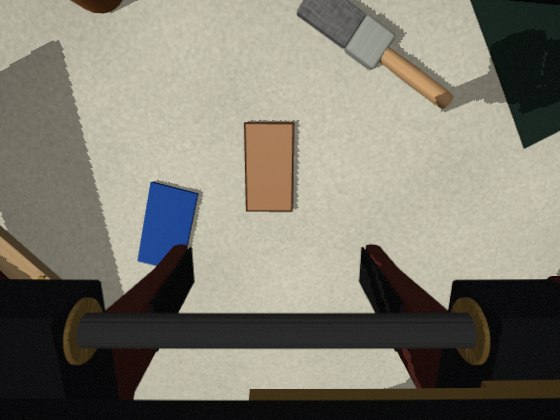

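Blank_a is in place within about 1 mm and 0.7°. Blank_b shows clearly at (268,166) in the wrist view, well clear of the blue one at (168,222). Next I'll pick it and lay it.

```bash
python3 - <<'E'
from h import *
yb=np.radians(-23.7);c=np.array([.4822,-.2875,0]);g=c+.012*np.array([np.cos(yb),np.sin(yb),0]);q=quat(tool(yb))
move_to(g+[0,0,.05],q);move_l(g+[0,0,.0105],.05,q);print(state()["ee_pos"]-g,state()["ft_force"])
close();print(state()["finger_gap"],state()["finger_force"])
s=state();print(s["ee_pos"]-g)
move_l(g+[0,0,.22],.2);print(state()["finger_gap"],state()["ft_force"])
off=[12,0,6.8];C=lambda d:pose([191,0,9.2+d],0,6,off)
p,q=C(80);move_to(p,q);p,q=C(12);move_l(p,.1,q);hold(.2);f0=state()["ft_force"];print(rk(),f0)
for d in (3,2,1.5,1,.5,0,-.4):
    p,q=C(d);move_l(p,.02,q);hold(.15);f=state()["ft_force"]-f0;print(d,f.round(2),rk()[0],((p-O)@M*1e3).round(2))
    if f@M[:,2]>2.5:break
E
```

```text
[ 0.00021118 -0.00013543  0.01084319] [-0.01704361 -0.55956653  0.10748404]
0.05942829868584645 29.999854266643524
[ 6.46075713e-05 -6.12037309e-05  1.06540698e-02]
0.05927343153928623 [0.86052709 0.76628444 0.07918477]
(array([2.0431e+02, 7.0000e-02, 2.7640e+01]), array([ 0.02,  0.11, -0.26]), 15.1) [ 0.01958038  0.10613464 -0.25743159]
3 [ 0.73  0.86 -0.03] [2.0375e+02 2.0000e-02 1.7850e+01] [203.65   0.    17.71]
2 [-0.12  0.85 -0.52] [ 2.0365e+02 -2.0000e-02  1.6730e+01] [203.65   0.    16.71]
1.5 [-0.29 -0.37  0.31] [2.0365e+02 2.0000e-02 1.6220e+01] [203.65  -0.    16.21]
1 [-0.06 -0.    0.47] [203.66  -0.    15.71] [203.65   0.    15.71]
0.5 [-0.57 -0.47  0.32] [ 2.0361e+02 -1.0000e-02  1.5190e+01] [203.65  -0.    15.21]
0 [-0.04  0.39  0.1 ] [ 2.0373e+02 -1.0000e-02  1.4770e+01] [203.65   0.    14.71]
-0.4 [-2.35 -0.35  4.01] [203.79  -0.    14.71] [203.65   0.    14.31]
```

```bash
python3 - <<'E'
from h import *
gripper_open();p,q=pose([191,0,9.2],0,6,[12,0,45]);move_l(p,.1,q)
move_to(O+M@[.12,0,.22],quat(tool(Y,np.radians(18))));hold(.2)
a=grab("wrist");np.save("w4.npy",a,allow_pickle=True);cv2.imwrite("pics/w4.png",cv2.convertScaleAbs(cv2.resize(a["frame"][60:300,190:360],None,fx=2.5,fy=2.5,interpolation=2),alpha=1.4));print(rk())
E
```

```text
(array([ 1.1977e+02, -4.0000e-02,  2.1802e+02]), array([-0.57,  0.98, -0.39]), 20.45)
```

View pics/w4.png

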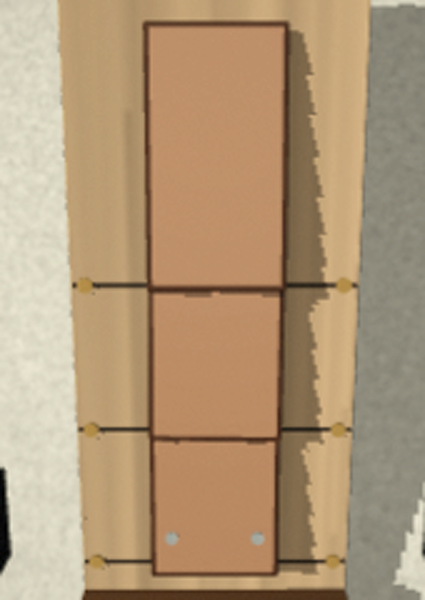

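All three blanks overlap like shingles in one column: blank_b's lower edge is at crop row 289, blank_a's at 438 and the starter's at 574. A numeric check follows.

```bash
python3 - <<'E'
from h import *
a=np.load("w4.npy",allow_pickle=True).item()
U=lambda u,v:(190+(u+.5)/2.5-.5,60+(v+.5)/2.5-.5)
at=lambda l,z:((plane(a,[U(*x) for x in l],O+M@[0,0,z/1e3],M[:,2])-O)@M*1e3).round(1)[:,:2].tolist()
print("b low",at([(150,291),(284,290)],18.2),"up",at([(145,22),(288,22)],7))
print("a low",at([(152,440),(280,440)],18.2),"starter",at([(154,575),(276,575)],18))
print("lines",at([(85,286),(344,286),(91,430),(338,430),(97,562),(333,562)],0))
E
```

```text
b low [[136.2, 27.3], [136.6, -29.9]] up [[244.7, 28.0], [244.6, -30.2]]
a low [[69.0, 27.9], [68.9, -29.6]] starter [[1.7, 28.4], [1.7, -29.1]]
lines [[135.7, 57.9], [135.6, -58.4], [67.6, 57.9], [67.6, -58.3], [-0.8, 57.8], [-0.9, -58.5]]
```

```bash
python3 -c "
from bench import *
print(job_done())"
```

```text
the job is handed in; nothing more can be done
None
```

Job handed in after about 20 s: I slid blank_a down to line 1 without lifting it, then laid blank_b over it on line 2; by the last wrist image both are straight, in one column and within about 1 mm of their lines.

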